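# Set the washed tamping board on the draining stand

### The arm

A 6-joint arm with a two-finger parallel gripper is mounted at the origin on a cart in front of the work surface, level with it; the furniture and walls round the work are solid. World frame = base frame: x ahead of the robot, y to its left, z up, the work surface at z = 0. Lengths are in m, angles in rad, forces in N, time in s.
With the tool pointing down it reaches from about 0.25 to 0.8 m from the base axis. Payload 8.5 kg.
Tool frame: the origin (TCP) lies at the very end of the fingers, on their centre line; the grasp point (between the pads) lies 19 mm behind it; z points along the fingers, y is the direction in which the jaws open and shut (so a half turn about z gives the same grasp; the last joint's range is limited). The gripper opens to 85 mm and grips with 20 to 120 N. Pads are 22 mm wide; open, the fingers measure 114 mm over their backs; the gripper's body (76 mm by 85 mm) begins 54 mm behind the grasp point. The pads swing forward as they close: fully open they stand 13 mm farther back than shut.
Start: joints at [1.24, 0.238, -0.013, 1.319, 0, 1.571], TCP at [0.171, 0.496, 0.231] pointing down, gripper open.
Joint ranges: [-2.66, 2.66], [-1.03, 1.9], [-1.14, 1.46], [-1.82, 2.27], [-1.45, 1.34], [-3.14, 3.14]. Speed limits (rad/s): [2.22, 2.22, 2.79, 3.14, 3.14, 3.14].

### API

Orientations are given as a unit quaternion [x, y, z, w].
In Python, from plant import env gives the robot as it stands. Calls block until the motion is done:
- env.move_pose(position, orientation): joint-space move of the TCP to a pose.
- env.move_l(position, attitude=None, rate=0.15, guard=None): straight line of the TCP; attitude=None keeps the orientation; rate is the mean speed in m/s. With guard (N) it stops when the force on the tool has changed by that much, and returns True; else False.
- env.move_joints(angles): joint-space move.
- env.ungrasp() and env.clamp(): open the fingers fully, or close them until they stop; the grip force is fixed at half the most.
- env.pause(seconds).
- env.ik(position, orientation): joint angles nearest the present ones, or None.
- env.get_state(): the state.
- env.get_image(name): name is "scene" or "top"; returns a dict with "image" (384x512x3 uint8, red, green, blue), "mtx" (3x3 intrinsics, pixels), "k1" (the pictures are not rectified: a ray, as slopes to the right and down, at radius r is drawn at 1 + k1 r^2 times it, then the intrinsics apply), "pose" (4x4, takes a point from camera to world coordinates). Camera axes: x right, y up, looking along -z (the intrinsics and any distortion apply to the point x, -y, -z); pixel columns grow to the right and rows downward; lengths in m; the calibration is good to about 2 mm. A picture is of the moment at which its call begins. There is no depth.
A pose or a line that the arm cannot do raises env.Unreachable and nothing moves.
- env.sign_off(): hands the job in, once; it reports no verdict.
The state is a dict: "time_s": time; "joint_pos": joint angles; "qvel": joint speeds; "effort": joint torques, N m; "tool_pos": TCP position; "orientation": TCP orientation; "wrist_force": force on the tool from outside, world axes, zero at the start; "wrist_torque": the same for the moment, N m; "width": opening from 0.0 (shut) to 1.0 (fully open).
Only numpy, scipy, OpenCV 4.12 (cv2) and the standard library are available. Lean on these libraries where they do the work, as an engineer would, in place of code of your own. Each camera call takes 0.05 s, during which the arm holds its last target.

### The job

Put the washed tamping board on the sloping draining stand to dry: flat on the slats with the handle up, one of its two short edges tucked under the lip of the stand's ledge and pushed fully home, so that it stays bearing on the rubber strip there, square to the ledge and centred from side to side. Push gently, and leave the other things on the table where they are.

Things in the scene. Friction and masses are not known exactly. Their poses are not given: they have to be found in the camera images.
- stand: Fixed wooden draining stand, 205 mm deep (x), 170 wide (y); origin: footprint centre, on the table. Six slats rise along its +x at 30 degrees, from 40 mm high at the low end (102 mm to -x, toward the robot), 235 mm long. The ledge's stop face bears a sprung rubber strip, 4 mm proud, flat under 3 N; a lip overhangs that face by 14 mm, underside 22 mm off the slats: slide in from up-slope.
- guide: The slope of the stand with its edge strips and the ledge clamped to it, all fixed. Origin: low end of the slats' surface, mid-width; x up the slope, y across, z square off the slats. The ledge is a wooden cleat across the whole slope, 27 mm high, a brass knob at each end; its stop face is parallel to y, faces +x and lies anywhere from x = 20 to 60 mm: not told, find it by touch or sight.
- board_handle (a point): Loose plywood tamping board 160 (x) x 120 (y) x 12 mm, 0.3 kg, flat on the table, bar handle up. Point: mid-handle over the board's centre, 30 mm above its underside, 80 mm from both short edges (alike, parallel to the handle); z square to the board. Handle: along y, 18 mm thick, 76 long, rounded top 47 mm above the underside. It does not slide down the slats by itself.
- seed_tin: Small round tin, 59 mm across and 34 mm high, origin at the centre of its underside; to be left alone.
- marker_black: White felt marker with a black cap lying on the table, 134 x 15 mm; to be left alone.
- dibber: Wooden dibber lying on the table, 151 x 28 mm; to be left alone.

How it is judged:
At the end, for the whole second after the job is handed in: The board rests flat on the slats (within 2 degrees) up-slope of the ledge, handle up, a short edge under the lip and still bearing on the rubber strip (over 0.4 N) by itself, square to the ledge within 4 degrees and centred within 15 mm, at rest and released (contact force between board and guide above 0.4 N and x of board_handle in the frame of guide between 0.095 and 0.15 m and y of board_handle in the frame of guide between -0.015 and 0.015 m and z of board_handle in the frame of guide between 0.026 and 0.033 m and angle between the x axis of board_handle and the x axis of guide, either way round below 0.07 rad and angle between the z axis of board_handle and the z axis of guide, either way round below 0.04 rad and linear speed of board below 0.01 m/s); the robot touches nothing.
It fails at once if the board is forced against the ledge with more than 40 N (contact force between board and guide above 40 N).
It fails at once if a bystander (tin, marker, dibber) is moved by more than 20 mm (distance of any of seed_tin, marker_black, dibber from where it was at the start of the episode above 0.02 m).
It also fails if it takes over 48 s, if anything falls off the work surface, if the arm or the gripper's body presses on something with over 40 N, if the wrist force passes 120 N, or if a joint passes its speed limit or range.

## Working session

There is one attempt and no reset: what is moved stays moved. The work goes in short steps, each a Python script; the robot and the scene stay as the last script left them, time stands still between calls to the robot, and variables do not carry over. Pictures are saved under pics/ and viewed, and the job is handed in when it is done.

```bash
ls; mkdir -p pics; python3 - <<'E'
from plant import env
import cv2
for n in("scene","top"):
    d=env.get_image(n); cv2.imwrite(f"pics/{n}0.png",d["image"][:,:,::-1]); print(n,d["mtx"].tolist(),d["k1"],d["pose"].round(4).tolist())
s=env.get_state(); print(s)
E
```

```text
pics
scene [[399.0851756821868, 0.0, 258.92183243986864], [0.0, 399.0851756821868, 189.06771449523933], [0.0, 0.0, 1.0]] -0.12774524142082397 [[0.8792, 0.2494, -0.4059, 0.1814], [-0.4761, 0.4885, -0.7312, -0.7659], [0.0159, 0.8362, 0.5482, 0.5989], [0.0, 0.0, 0.0, 1.0]]
top [[487.14107936420976, 0.0, 251.97349085778475], [0.0, 487.14107936420976, 188.17894755232322], [0.0, 0.0, 1.0]] -0.0943236483149049 [[0.0018, 0.9958, -0.0912, 0.457], [-1.0, 0.0024, 0.0064, -0.0481], [0.0066, 0.0912, 0.9958, 1.2052], [0.0, 0.0, 0.0, 1.0]]
{'time_s': 0.1, 'joint_pos': array([ 1.23996910e+00,  2.38727206e-01, -1.41926814e-02,  1.31923615e+00,
       -1.42519337e-05,  1.57078161e+00]), 'qvel': array([ 0.00027189, -0.00199649,  0.00034458, -0.00085763,  0.00074587,
       -0.00054911]), 'effort': array([ 1.06963857e-03, -5.39719534e+01,  3.46999741e+01,  1.34922474e-02,
        1.55768653e-04, -2.10535568e-06]), 'tool_pos': array([0.17040698, 0.49614981, 0.23072972]), 'orientation': array([ 1.64653010e-01,  9.86351319e-01, -6.71746339e-04, -1.04921139e-04]), 'wrist_force': array([0.37537275, 0.84042957, 0.27341988]), 'wrist_torque': array([-0.05113041, -0.01959271, -0.01951102]), 'width': 0.9990602976171683}
```

View pics/scene0.png

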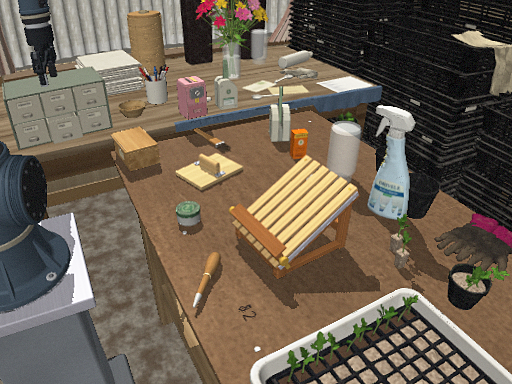

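View pics/top0.png

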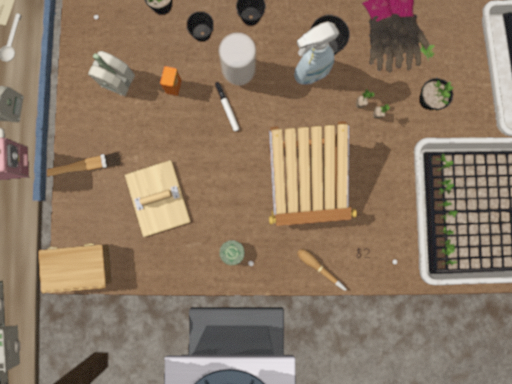

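The scene view shows the board near (210,170) and the stand near (295,210), with its ledge at the low end. The top view shows the board near (157,198), the stand at (272-355, 125-225), the tin at (232,252), the marker at (228,106) and the dibber at (322,268). I'll zoom in to measure.

```bash
python3 - <<'E'
import cv2
t=cv2.imread("pics/top0.png")
a=cv2.resize(t[150:250,110:210],None,fx=5,fy=5,interpolation=cv2.INTER_CUBIC)
cv2.imwrite("pics/board_z.png",a)
a=cv2.resize(t[115:235,260:370],None,fx=5,fy=5,interpolation=cv2.INTER_CUBIC)
cv2.imwrite("pics/stand_z.png",a)
t=cv2.imread("pics/scene0.png")
a=cv2.resize(t[150:280,220:365],None,fx=4.5,fy=4.5,interpolation=cv2.INTER_CUBIC)
cv2.imwrite("pics/stand_s.png",a)
E
```

```text
(no output)
```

View pics/board_z.png

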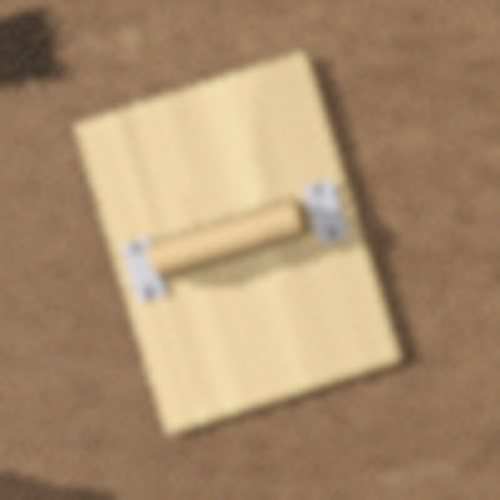

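View pics/stand_z.png

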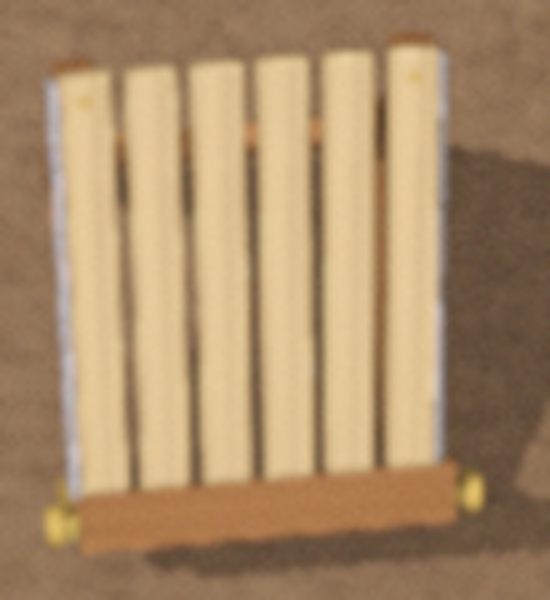

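View pics/stand_s.png

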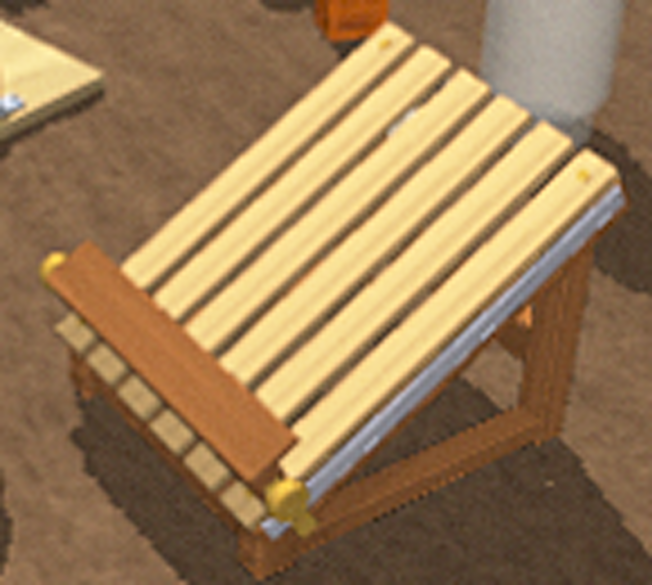

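```bash
cat > h.py <<'E'
import numpy as np, cv2
from scipy.spatial.transform import Rotation as R
_c={}
def cam(n):
    if n not in _c:
        from plant import env
        _c[n]=env.get_image(n)
    return _c[n]
def ray(n,uv):
    d=cam(n); K=d["mtx"]; 
    p=cv2.undistortPoints(np.array([[uv]],float),K,np.array([d["k1"],0,0,0,0.]))[0,0]
    v=d["pose"][:3,:3]@np.array([p[0],-p[1],-1]); return d["pose"][:3,3],v
def onz(n,uv,z):
    o,v=ray(n,uv); return o+v*(z-o[2])/v[2]
def onplane(n,uv,p0,nn):
    o,v=ray(n,uv); return o+v*(nn@(p0-o))/(nn@v)
E
python3 - <<'E'
from h import *
im=cv2.cvtColor(cam("top")["image"],cv2.COLOR_RGB2HSV)
sub=im[150:250,110:210]
m=((sub[...,2]>165)).astype(np.uint8)
m=cv2.morphologyEx(m,cv2.MORPH_CLOSE,np.ones((15,15)))
cs=max(cv2.findContours(m,0,cv2.CHAIN_APPROX_NONE)[0],key=cv2.contourArea)
r=cv2.minAreaRect(cs); b=cv2.boxPoints(r)+[110,150]
print(r,b)
P=np.array([onz("top",q,.012) for q in b]); print(P.round(4),np.linalg.norm(P-np.roll(P,1,0),axis=1),P.mean(0))
for a,c in (((110+(140/5)),150+266/5.),((110+328/5.),150+210/5)):
    print("plate",onz("top",(a,c),.013))
for a,c in ((152,252),(301,216)): print("handle end",onz("top",(110+a/5,150+c/5),.042))
# dims from scene
print("--stand")
tl=onz("top",(260+60/5,115+74/5),.1575); tr=onz("top",(260+437/5,115+47/5),.1575)
print(tl,tr,np.linalg.norm(tl-tr))
sc=lambda u,v:(220+u/4.5,150+v/4.5)
print("scene top",onz("scene",sc(392,22),.1575),onz("scene",sc(617,178),.1575))
print("scene low",onz("scene",sc(75,315),.040),onz("scene",sc(265,515),.040))
E
```

```text
((43.503623962402344, 38.66553497314453), (85.40708923339844, 49.925052642822266), 72.80146026611328) [[117.03053188 155.25245285]
 [164.72323227 140.49042892]
 [189.97671509 222.07861328]
 [142.28401566 236.84063721]]
[[0.6478 0.2803 0.012 ]
 [0.685  0.1615 0.012 ]
 [0.4826 0.0957 0.012 ]
 [0.446  0.2125 0.012 ]] [0.21288833 0.1244513  0.21276975 0.12234061] [0.5653621  0.18751223 0.012     ]
plate [0.52842253 0.22448002 0.013     ]
plate [0.55631872 0.13196736 0.013     ]
handle end [0.53343868 0.21218365 0.042     ]
handle end [0.55097967 0.14054709 0.042     ]
--stand
[ 0.68133633 -0.0984742   0.1575    ] [ 0.69443589 -0.26464769  0.1575    ] 0.16668901847429643
scene top [ 0.67794983 -0.10033449  0.1575    ] [ 0.68617126 -0.27012967  0.1575    ]
scene low [ 0.48857734 -0.11064782  0.04      ] [ 0.50018404 -0.27951782  0.04      ]
```

```bash
python3 - <<'E'
import cv2
t=cv2.imread("pics/scene0.png")
cv2.imwrite("pics/low_s.png",cv2.resize(t[200:272,225:297],None,fx=8,fy=8,interpolation=cv2.INTER_CUBIC))
t=cv2.imread("pics/top0.png")
cv2.imwrite("pics/low_t.png",cv2.resize(t[195:235,265:360],None,fx=8,fy=8,interpolation=cv2.INTER_CUBIC))
E
```

```text
(no output)
```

View pics/low_s.png

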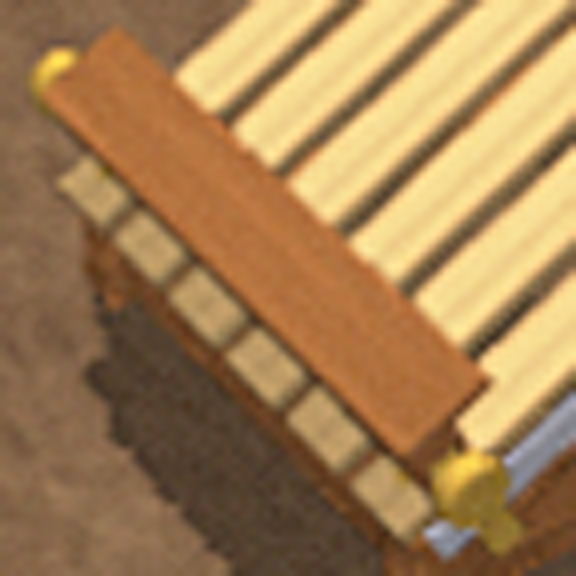

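View pics/low_t.png

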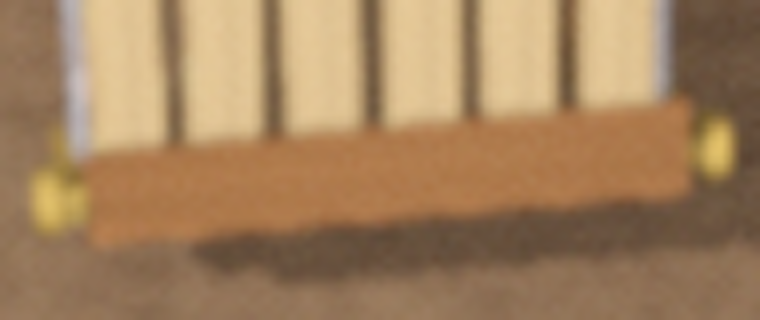

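```bash
python3 - <<'E'
from h import *
b=[(75,127),(305,52),(402,362),(170,435)]
P=np.array([onz("top",(110+u/5,150+v/5),.012) for u,v in b]); print(P.round(4),np.linalg.norm(P-np.roll(P,1,0),axis=1),P.mean(0))
d1=P[1]-P[2]; d2=P[0]-P[3]; w=P[0]-P[1]
print("yaw",[np.arctan2(*d[[1,0]]) for d in(d1,d2)],np.arctan2(-w[0],w[1]))
s=lambda u,v:("scene",(225+u/8,200+v/8)); t=lambda u,v:("top",(265+u/8,195+v/8)); T=lambda u,v:("top",(260+u/5,115+v/5))
S=lambda u,v:("scene",(220+u/4.5,150+v/4.5))
pts={"lowL":(s(60,182),.04),"lowR":(s(408,540),.04),"hiL_t":(T(60,74),.1575),"hiR_t":(T(437,47),.1575),"hiL_s":(S(388,22),.1575),"hiR_s":(S(618,178),.1575)}
for k,(a,z) in pts.items(): print(k,onz(*a,z).round(4))
# two-view lip corners
def tri(a,b):
    o1,v1=ray(*a);o2,v2=ray(*b);v1=v1/np.linalg.norm(v1);v2=v2/np.linalg.norm(v2)
    k=np.linalg.lstsq(np.c_[v1,-v2],o2-o1,rcond=None)[0]
    p,q=o1+k[0]*v1,o2+k[1]*v2; return (p+q)/2,np.linalg.norm(p-q)
for n,a,b_ in(("lipL",s(120,28),t(90,155)),("lipR",s(490,382),t(688,100)),("dnL",s(45,85),t(95,245)),("dnR",s(405,455),t(690,190)),
  ("hiL",S(388,22),T(60,74)),("hiR",S(618,178),T(437,47))): print(n,tri(a,b_))
E
```

```text
[[0.5973 0.2588 0.012 ]
 [0.6349 0.1449 0.012 ]
 [0.4819 0.0947 0.012 ]
 [0.4457 0.2082 0.012 ]] [0.1598825  0.11998157 0.16108794 0.11916901] [0.53994312 0.17664843 0.012     ]
yaw [np.float64(0.3169877700492264), np.float64(0.3220958013429524)] 0.3186286983574485
lowL [ 0.4758 -0.1155  0.04  ]
lowR [ 0.4907 -0.2843  0.04  ]
hiL_t [ 0.6813 -0.0985  0.1575]
hiR_t [ 0.6944 -0.2646  0.1575]
hiL_s [ 0.6761 -0.0994  0.1575]
hiR_s [ 0.6866 -0.2703  0.1575]
lipL (array([ 0.49844394, -0.1110222 ,  0.08332323]), np.float64(0.0019034551541098365))
lipR (array([ 0.51383387, -0.28418063,  0.08263959]), np.float64(0.0035612547305564728))
dnL (array([ 0.47333945, -0.1132491 ,  0.07340793]), np.float64(0.0005675772054434007))
dnR (array([ 0.48843187, -0.2868842 ,  0.07180917]), np.float64(0.002768248670277235))
hiL (array([ 0.67987355, -0.09754162,  0.15602637]), np.float64(0.003996786393553755))
hiR (array([ 0.69430577, -0.2647981 ,  0.15226472]), np.float64(0.003085861594170081))
```

```bash
cat >> h.py <<'E'
BC=np.array([.5399,.1766,0]); BY=.319
GO=np.array([.4825,-.2002,.040]); GY=.085
RG=R.from_euler('z',GY)*R.from_euler('y',-np.pi/6)
RB=R.from_euler('z',BY)
def tool(Rf,s):  # z=-zf, y=s*xf
    return Rf*R.from_matrix(np.array([[0,s,0],[s,0,0],[0,0,-1.]]))
TZ=.018
def gpos(x,y,off=0): # TCP with handle at guide x,y and board lifted by off
    return GO+RG.apply([x,y,TZ+off])
E
python3 - <<'E'
from h import *
from plant import env
for s in(1,-1):
    print(s)
    for p,Rf in((BC+[0,0,.12],RB),(BC+[0,0,TZ],RB),(BC+[0,0,.3],RB),(gpos(.15,0,.15),RG),(gpos(.15,0,0),RG),(gpos(.108,0,0),RG),(gpos(.11,0,.12),RG)):
        q=env.ik(p,tool(Rf,s).as_quat()); print(p.round(3),None if q is None else np.round(q,2))
E
```

```text
1
[0.54  0.177 0.12 ] [ 0.32  0.37 -0.12  1.08  0.    1.57]
[0.54  0.177 0.018] [ 0.32  0.46 -0.26  0.85  0.    1.57]
[0.54  0.177 0.3  ] [0.32 0.3  0.25 1.52 0.   1.57]
[ 0.528 -0.196  0.26 ] [-0.51 -0.02 -0.38  0.76  0.28  1.04]
[ 0.603 -0.19   0.131] [-0.42  0.2  -0.5   0.4   0.25  1.12]
[ 0.567 -0.193  0.11 ] [-0.46  0.18 -0.6   0.34  0.26  1.09]
[ 0.509 -0.198  0.215] [-0.54 -0.01 -0.5   0.65  0.29  1.02]
-1
[0.54  0.177 0.12 ] [ 0.32  0.37 -0.12  1.08  0.   -1.57]
[0.54  0.177 0.018] [ 0.32  0.46 -0.26  0.85  0.   -1.57]
[0.54  0.177 0.3  ] [ 0.32  0.3   0.25  1.52  0.   -1.57]
[ 0.528 -0.196  0.26 ] [-0.51 -0.02 -0.38  0.76  0.28 -2.1 ]
[ 0.603 -0.19   0.131] [-0.42  0.2  -0.5   0.4   0.25 -2.02]
[ 0.567 -0.193  0.11 ] [-0.46  0.18 -0.6   0.34  0.26 -2.06]
[ 0.509 -0.198  0.215] [-0.54 -0.01 -0.5   0.65  0.29 -2.12]
```

```bash
python3 - <<'E'
from h import *
from plant import env
q=tool(RB,1).as_quat()
env.move_pose(BC+[0,0,.13],q)
print(env.move_l(BC+[0,0,TZ],q,rate=.08,guard=10), env.get_state()["tool_pos"])
env.clamp()
s=env.get_state(); print(s["width"],s["wrist_force"],s["tool_pos"],s["time_s"])
env.move_l(BC+[0,0,.10],q,rate=.1)
s=env.get_state(); print(s["width"],s["wrist_force"],s["wrist_torque"],s["tool_pos"],s["time_s"])
for n in("scene","top"):
    d=env.get_image(n); cv2.imwrite(f"pics/{n}1.png",d["image"][:,:,::-1])
E
```

```text
False [0.54022934 0.17672044 0.01846401]
0.19511851304514488 [-0.65359468 -0.42022962  3.11815286] [0.54004311 0.17664077 0.01822033] 4.3
0.19574164468170102 [-0.96163712  0.96603399 -4.12897158] [-0.03429381 -0.01698028  0.00073205] [0.53943296 0.17644084 0.09931776] 5.2667
```

View pics/scene1.png

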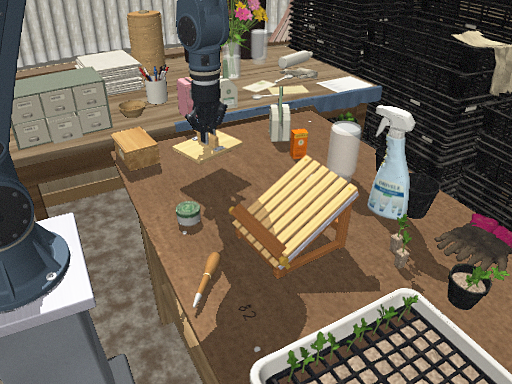

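The board (207,145) is lifted level in the gripper and nothing else has moved. Next I'll carry it over the stand and touch down.

```bash
python3 - <<'E'
from h import *
from plant import env
env.move_l(BC+[0,0,.28],rate=.2)
q=tool(RG,1).as_quat()
env.move_pose(gpos(.15,0,.16),q)
env.move_l(gpos(.15,0,.03),q,rate=.12)
s=env.get_state(); print(s["tool_pos"]-gpos(.15,0,.03),s["wrist_force"],s["time_s"])
g=env.move_l(gpos(.15,0,-.012),q,rate=.02,guard=4)
s=env.get_state(); print(g,RG.inv().apply(s["tool_pos"]-GO)-[0,0,TZ],RG.inv().apply(s["wrist_force"]),s["wrist_torque"],s["time_s"])
for n in("scene","top"):
    d=env.get_image(n); cv2.imwrite(f"pics/{n}2.png",d["image"][:,:,::-1])
t=cv2.imread("pics/scene2.png")
cv2.imwrite("pics/scene2z.png",cv2.resize(t[110:280,210:370],None,fx=3.5,fy=3.5,interpolation=cv2.INTER_CUBIC))
E
```

```text
[ 0.00018447 -0.00010368  0.00068997] [ 0.60507573  1.18825401 -3.7465812 ] 9.05
True [1.49859898e-01 6.79657273e-05 7.34955151e-04] [-0.32521158  0.51335338  5.83188334] [0.03088339 0.41339851 0.01241849] 10.425
```

View pics/scene2z.png

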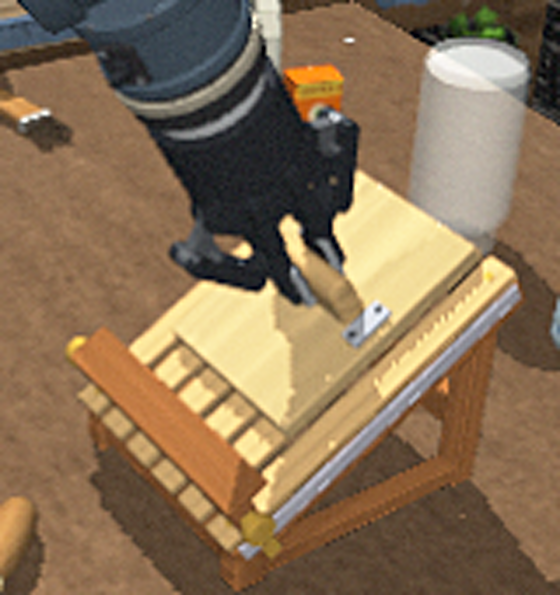

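View pics/top2.png

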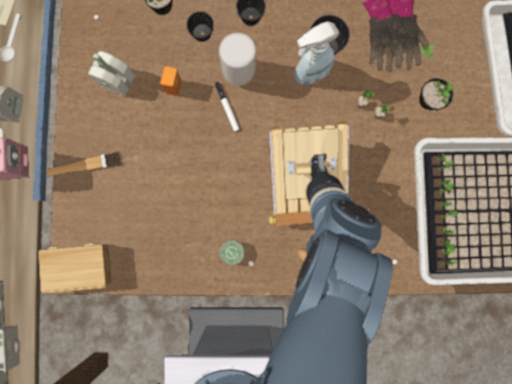

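```bash
python3 - <<'E'
import cv2
t=cv2.imread("pics/top2.png")
cv2.imwrite("pics/top2z.png",cv2.resize(t[115:235,260:365],None,fx=5,fy=5,interpolation=cv2.INTER_CUBIC))
E
```

```text
(no output)
```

View pics/top2z.png

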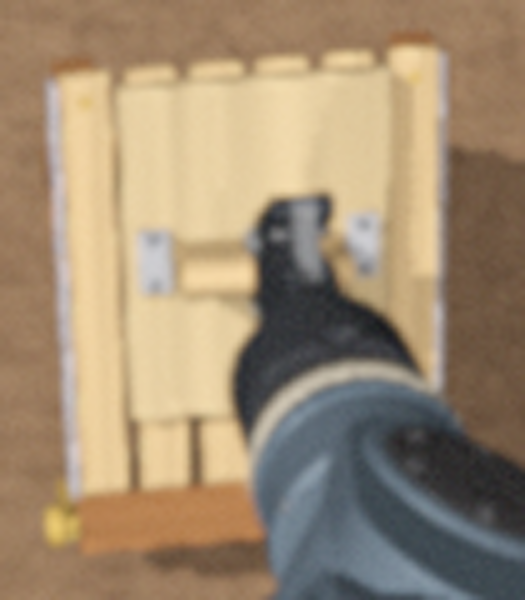

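```bash
cat >> h.py <<'E'
def rep(env,m):
    s=env.get_state(); print(m,(RG.inv().apply(s["tool_pos"]-GO)-[0,0,TZ]).round(4),RG.inv().apply(s["wrist_force"]).round(2),s["wrist_torque"].round(2),round(s["time_s"],2))
E
python3 - <<'E'
from h import *
from plant import env
q=tool(RG,1).as_quat()
env.move_l(gpos(.15,0,.0025),q,rate=.02); rep(env,"hover")
g=env.move_l(gpos(.125,0,.0025),q,rate=.04,guard=6); rep(env,g)
if not g:
    g=env.move_l(gpos(.09,0,.0025),q,rate=.015,guard=6); rep(env,g)
d=env.get_image("scene")["image"][:,:,::-1]
cv2.imwrite("pics/scene3z.png",cv2.resize(d[110:280,210:370],None,fx=3.5,fy=3.5,interpolation=cv2.INTER_CUBIC))
E
```

```text
hover [1.497e-01 1.000e-04 2.400e-03] [-0.42  0.35 -3.02] [-0.06  0.81  0.01] 10.84
False [ 0.1253 -0.0002  0.0026] [-1.38  0.22 -2.14] [-0.08  0.75  0.02] 11.62
True [1.073e-01 1.000e-04 2.500e-03] [ 2.95  0.86 -0.96] [-0.09 -0.08  0.16] 12.92
```

View pics/scene3z.png

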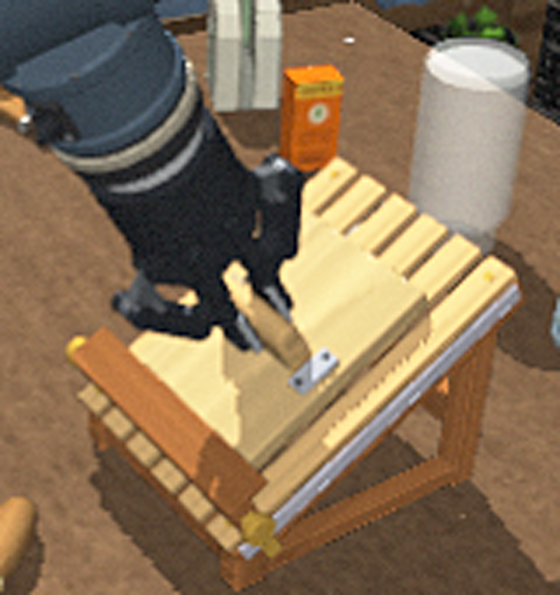

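The board's lower edge is now under the lip. The push registered at x = 107 mm, close to the predicted 108–112 mm. Next I'll lower it onto the slats and finish the push.

```bash
python3 - <<'E'
from h import *
from plant import env
q=tool(RG,1).as_quat()
s=env.get_state(); x=(RG.inv().apply(s["tool_pos"]-GO))[0]
g=env.move_l(gpos(x,0,-.006),q,rate=.01,guard=4); rep(env,("down",g))
s=env.get_state(); p=RG.inv().apply(s["tool_pos"]-GO)
g=env.move_l(gpos(p[0]-.012,0,p[2]-TZ),q,rate=.01,guard=9); rep(env,("push",g))
env.pause(.3); rep(env,"hold")
E
```

```text
('down', True) [1.073e-01 1.000e-04 7.000e-04] [0.85 1.31 4.31] [-0.12  0.29  0.1 ] 13.33
('push', True) [0.1073 0.0002 0.0009] [ 2.23  0.11 -0.39] [-0.06  0.26  0.08] 13.86
hold [0.1073 0.0002 0.0009] [ 0.77 -0.15 -0.  ] [-0.19  0.38  0.01] 14.16
```

```bash
python3 - <<'E'
from h import *
from plant import env
q=tool(RG,1).as_quat()
s=env.get_state(); p=RG.inv().apply(s["tool_pos"]-GO)
for k in range(2):
    g=env.move_l(gpos(p[0]-.008,0,.0008),q,rate=.006,guard=14); rep(env,("push",g))
    env.pause(.2); rep(env,"hold")
d=env.get_image("scene")["image"][:,:,::-1]
cv2.imwrite("pics/scene4z.png",cv2.resize(d[110:280,210:370],None,fx=3.5,fy=3.5,interpolation=cv2.INTER_CUBIC))
d=env.get_image("top")["image"][:,:,::-1]
cv2.imwrite("pics/top4z.png",cv2.resize(d[115:235,260:365],None,fx=5,fy=5,interpolation=cv2.INTER_CUBIC))
E
```

```text
('push', True) [0.1072 0.0002 0.0015] [ 3.02 -0.43 -1.35] [ 0.06  0.01 -0.  ] 15.01
hold [0.1072 0.0002 0.0014] [ 1.9   0.57 -0.69] [ 0.01  0.04 -0.04] 15.21
('push', True) [1.072e-01 1.000e-04 1.700e-03] [ 3.17  0.41 -1.01] [ 0.03  0.01 -0.  ] 16.04
hold [1.072e-01 1.000e-04 1.600e-03] [ 2.18 -0.44 -0.63] [ 0.05  0.13 -0.08] 16.24
```

View pics/scene4z.png

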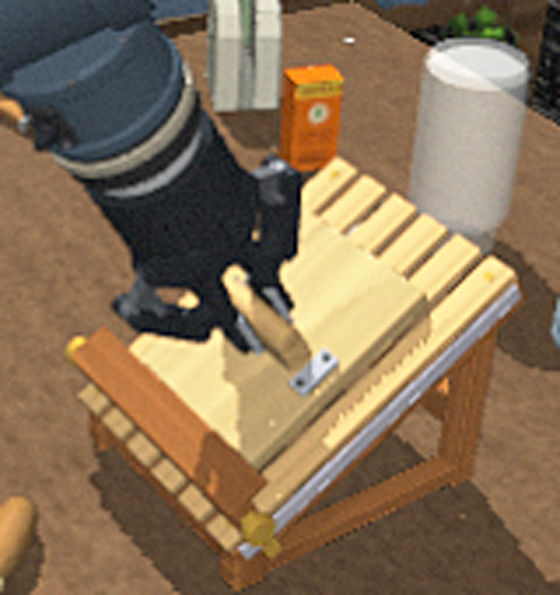

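View pics/top4z.png

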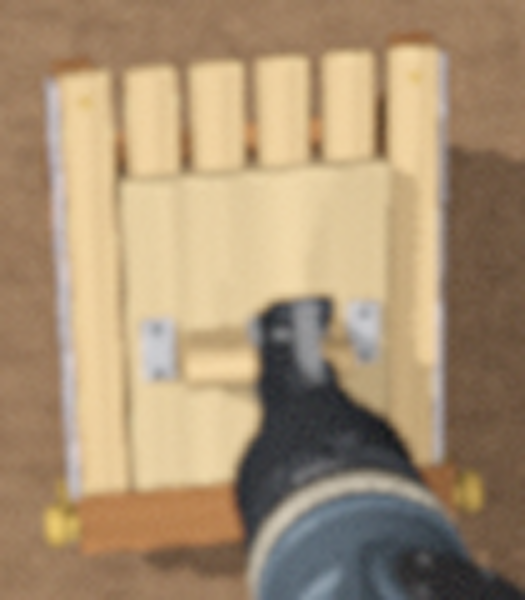

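```bash
python3 - <<'E'
from h import *
from plant import env
q=tool(RG,1).as_quat()
s=env.get_state(); p=RG.inv().apply(s["tool_pos"]-GO)
g=env.move_l(gpos(p[0],p[1],-.003),q,rate=.006,guard=4); rep(env,("down",g))
env.pause(.2); rep(env,"hold")
env.ungrasp(); env.pause(.3); rep(env,"open")
s=env.get_state(); p=s["tool_pos"]
g=env.move_l(p+RG.apply([0,0,.09]),q,rate=.06,guard=8); rep(env,("up",g))
if not g: env.move_l(p+RG.apply([0,0,.25]),q,rate=.15)
rep(env,"away")
for n in("scene","top"):
    d=env.get_image(n)["image"][:,:,::-1]; cv2.imwrite(f"pics/{n}5.png",d)
    c=d[110:280,210:370] if n=="scene" else d[115:235,260:365]
    cv2.imwrite(f"pics/{n}5z.png",cv2.resize(c,None,fx=3.5 if n=="scene" else 5,fy=3.5 if n=="scene" else 5,interpolation=cv2.INTER_CUBIC))
E
```

```text
('down', True) [0.1074 0.0002 0.0009] [1.74 0.09 3.59] [-0.1   0.62  0.01] 16.68
hold [1.074e-01 1.000e-04 9.000e-04] [1.53 0.63 4.39] [-0.13  0.62 -0.01] 16.88
open [0.1074 0.0003 0.0008] [-0.17  0.08  0.06] [-0.02  0.47 -0.01] 17.84
('up', False) [0.1071 0.0004 0.0904] [-0.4  -0.7  -0.49] [-0.03  0.41 -0.01] 19.49
away [0.1069 0.0005 0.2501] [0.95 0.67 0.46] [-0.04  0.43  0.01] 20.71
```

View pics/scene5z.png

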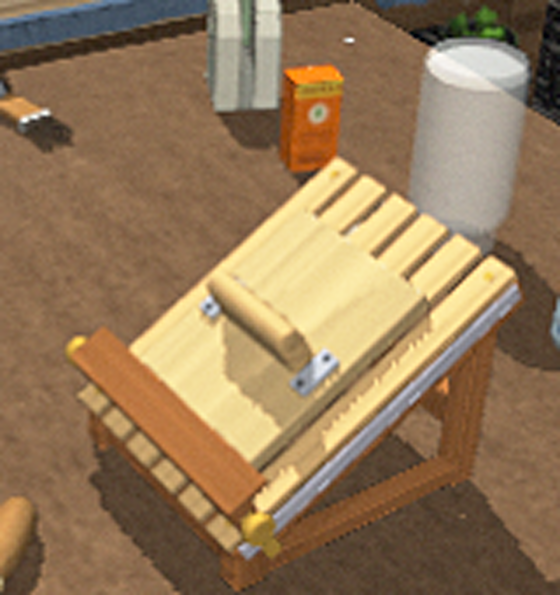

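View pics/top5z.png

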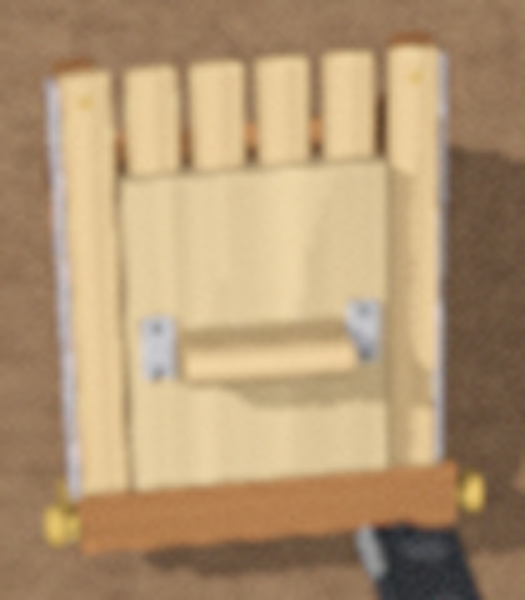

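View pics/top5.png

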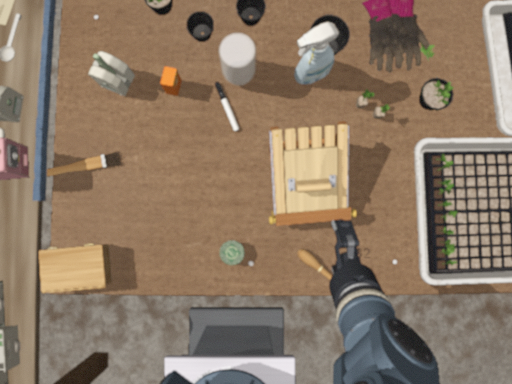

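```bash
python3 - <<'E'
from h import *
a=cv2.imread("pics/top4z.png",0).astype(np.float32);b=cv2.imread("pics/top5z.png",0).astype(np.float32)
for n,(x0,x1,y0,y1) in{"board_top":(110,250,150,300),"plate":(125,185,300,400),"slats(ref)":(50,250,40,140)}.items():
    s=phase=cv2.phaseCorrelate(a[y0:y1,x0:x1].copy(),b[y0:y1,x0:x1].copy(),cv2.createHanningWindow((x1-x0,y1-y0),cv2.CV_32F)); print(n,np.array(s[0])/5*2.2,"mm",s[1])
nn=RG.apply([0,0,1]); T=lambda u,v:("top",(260+u/5,115+v/5))
for uv in((121,180),(388,160),(134,490),(388,468)): print(uv,RG.inv().apply(onplane(*T(*uv),GO+.012*nn,nn)-GO).round(4))
i0=cv2.imread("pics/top0.png",0).astype(np.float32);i5=cv2.imread("pics/top5.png",0).astype(np.float32)
for n,(x0,x1,y0,y1) in{"tin":(212,248,235,271),"marker":(208,244,76,136)}.items():
    print(n,cv2.phaseCorrelate(i0[y0:y1,x0:x1].copy(),i5[y0:y1,x0:x1].copy())[0])
E
```

```text
board_top [ 0.00581054 -0.07533051] mm 0.4377075039898908
plate [ 0.04243046 -0.04630665] mm 0.7229953365325927
slats(ref) [ 0.00639065 -0.02553884] mm 0.5112719655990601
(121, 180) [0.1913 0.0611 0.012 ]
(388, 160) [ 0.1907 -0.0577  0.012 ]
(134, 490) [0.0368 0.0613 0.012 ]
(388, 468) [ 0.0371 -0.0584  0.012 ]
tin (0.11423356544476349, -0.024233627212396414)
marker (-0.0882155063844614, 0.026999113389479135)
```

```bash
python3 - <<'E'
from h import *
nn=RG.apply([0,0,1])
for uv in((90,155),(688,100)): print(RG.inv().apply(onplane("top",(265+uv[0]/8,195+uv[1]/8),GO+.027*nn,nn)-GO).round(4))
E
```

```text
[0.0436 0.0872 0.027 ]
[ 0.045  -0.0866  0.027 ]
```

```bash
python3 - <<'E'
from plant import env
env.sign_off(); print(env.get_state()["time_s"])
E
```

```text
the job is handed in; nothing more can be done
the job is handed in; nothing more can be done
```

The tamping board is on the draining stand, flat on the slats, handle up, with a short edge tucked under the lip. I handed the job in shortly after 20.7 s (limit 48 s). No verdict was reported.

I gripped the board by its handle, carried it over the stand, and touched it down on the slats up-slope of the ledge. I then slid it under the lip until it met the stop, pushed gently, let go and backed away.

**Last checks:**
- **Pushed home:** Repeated pushes stopped at the same handle position, x ≈ 107 mm. The steady push was about 3.5–4.5 N after allowing for the board's weight, enough to flatten the strip. In the top view the edge is within about 1 mm of the stop face.
- **Stays put:** The board moved less than 0.1 mm when released. The force on the strip after release was not measured directly; I infer it from the board staying compressed against the strip.
- **Square and centred:** The board is about 1.5 mm off centre and square within about 0.01 rad. Its flatness was judged only by eye and from the tool height at touchdown.
- **Other things:** The tin and marker did not move (shift of about 0.1 pixel). I did not measure the dibber, but it looks unmoved in the pictures.

**Disagreement:** The camera puts the handle at x ≈ 111 mm, against 107 mm from the arm. That is slightly more than the 2 mm calibration error, but both values are within the 95–150 mm limits. The same camera shows the ledge shifted the same way.

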